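# Point out two blanks to the laser marker and confirm

### The job

Show the marking machine which blanks come next. With the fingertips pointing straight down, point at the middle of the larger plain steel disc, a finger's breadth above it and without touching, and stay there for at least one second; then point at the six-sided steel block in the same way. Then press the wider of the two buttons on the grey button box fully down, let it come back up and move clear; never touch anything lying on the pallet, do not press the narrow button, and leave everything else where it stands.

Things in the scene. Friction and masses are not known exactly. Their poses are not given: they have to be found in the camera images.
- pallet: Fixed perforated dark steel plate, 240 (x) x 340 (y) x 12 mm thick, lying flat on the table. Origin at the centre of its underside. Six steel pieces lie loose on it in two rows of three, in any order, their centres at least 85 mm apart.
- disc_large: The first thing to point at: plain solid steel disc, 50 mm diameter, 6 mm thick, on the pallet, top up; origin at the centre of its underside, z up. Its top is 6 mm above the origin.
- hex_block: The second thing to point at: solid steel hexagonal block, 48 mm across corners (about 42 mm across flats), 32 mm tall, on the pallet, top up; origin at the centre of its underside, z up. Its top is 32 mm above the origin.
- disc_small: Bystander: smaller solid steel disc, 32 mm diameter, 6 mm thick, on the pallet, top up; origin at the centre of its underside, z up. 
- ring_blank: Bystander: flat steel ring, 50 mm outside, 24 mm hole, 6 mm thick, on the pallet, top up; origin at the centre of its underside, z up. 
- square_block: Bystander: steel block 42 x 42 mm, 32 mm tall, on the pallet, top up; origin at the centre of its underside, z up. 
- stop_bar: Bystander: steel bar, 90 mm long (its y) x 14 x 14 mm, on the pallet, top up; origin at the centre of its underside, z up. 
- button_box: Fixed grey box, 90 (x) x 160 (y) x 45 mm tall, origin at the centre of its underside, turned by any angle up to about 70 degrees. On its top are two spring push buttons in black housings: the wide one 40 mm towards the box's +y, the narrow one 40 mm towards -y.
- wide_button_top (a point): Centre of the top face of the wide button (plain white cap, 40 mm diameter), the one to press, straight down; 67 mm above the table when up, 10 mm proud of its 56 mm wide black housing. It moves with the cap.
- wide_button (a joint): Travel of the wide button in m: 0 is up, 0.006 fully down. A spring; fully down takes 5 N, and it comes back up by itself.
- narrow_button_top (a point): Centre of the top face of the narrow button (plain white cap, 20 mm diameter); leave it alone.
- narrow_button (a joint): Travel of the narrow button in m, 0 up, 0.006 down.
- tumbler: Bystander: open steel tumbler, 74 mm diameter, 100 mm tall, standing on the table to the robot's right of the pallet. Origin at the centre of its underside.
- cleaner: Bystander: white bottle, 60 mm diameter, 160 mm tall, standing on the table to the left, beyond the button box. Origin at the centre of its underside.
- spatula: Bystander: spatula lying on the table beyond the pallet, lengthwise along world y. Origin near the middle of its underside.
- tape: Bystander: cardboard ring, 90 mm outside, 25 mm tall, flat on the table to the right of the pallet. Origin at the centre of its underside.
Mind the look-alikes: they are no part of the job. What is shaped like the disc_large but blue or red is not meant.

How it is judged (in metres and radians):
On the way, in this order (a step that is already met when the one before it is completed fails the run):
1. point straight down at the middle of the large disc (grasp point within 15 mm sideways, fingertips within about 40 mm of its top) for one second (horizontal distance between the grasp point and disc_large below 0.015 m and z of the grasp point in the frame of disc_large between 0.006 and 0.065 m), for 1 s.
2. point at the hexagonal block in the same way for one second (horizontal distance between the grasp point and hex_block below 0.015 m and z of the grasp point in the frame of hex_block between 0.032 and 0.091 m), for 1 s.
3. press the wide button (at least 4.5 of its 6 mm) (value of joint wide_button above 0.0045 m), for 0.05 s.
At the end, for the whole second after the job is handed in: Both buttons are up again (within 1.5 mm), the six pieces on the pallet are within 4 mm and the other loose things within 10 mm of where they began (value of joint each of wide_button, narrow_button below 0.0015 m and distance of each of disc_large, disc_small, ring_blank, hex_block, square_block, stop_bar from where it was at the start of the episode below 0.004 m and distance of each of tumbler, cleaner, spatula, tape from where it was at the start of the episode below 0.01 m); the robot touches nothing.
It fails at once if the robot touches a piece on the pallet (contact force between any of the fingers, the arm and disc_large above 0.2 N or contact force between any of the fingers, the arm and disc_small above 0.2 N or contact force between any of the fingers, the arm and ring_blank above 0.2 N or contact force between any of the fingers, the arm and hex_block above 0.2 N or contact force between any of the fingers, the arm and square_block above 0.2 N or contact force between any of the fingers, the arm and stop_bar above 0.2 N).
It fails at once if a piece on the pallet is moved or lifted (over 4 mm) (distance of any of disc_large, disc_small, ring_blank, hex_block, square_block, stop_bar from where it was at the start of the episode above 0.004 m).
It fails at once if the narrow button is pressed (over 2 mm) (value of joint narrow_button above 0.002 m).
It fails at once if another thing on the table is moved (over 10 mm) (distance of any of tumbler, cleaner, spatula, tape from where it was at the start of the episode above 0.01 m).
It also fails if it takes over 58 s, if anything falls off the work surface, if the arm or the gripper's body presses on something with over 40 N, if the wrist force passes 120 N, or if a joint passes its speed limit or range.

### The arm

A 6-joint arm with a two-finger parallel gripper is mounted at the origin on the work surface. World frame = base frame: x ahead of the robot, y to its left, z up, the work surface at z = 0. Lengths are in mm, angles in rad, forces in N, time in s.
With the tool pointing down it reaches from about 375 to 750 mm from the base axis. Payload 9 kg.
Tool frame: the origin (TCP) lies between the finger pads; the fingertips stand 22 mm ahead of it and the grasp point (between the pads) lies 3 mm ahead of it; z points along the fingers, y is the direction in which the jaws open and shut (so a half turn about z gives the same grasp; the last joint's range is limited). The gripper opens to 85 mm and grips with 20 to 120 N. Pads are 22 mm wide; open, the fingers measure 114 mm over their backs; the gripper's body (76 mm by 85 mm) begins 54 mm behind the grasp point. The pads swing forward as they close: fully open they stand 13 mm farther back than shut.
Start: joints at [0.909, 0.104, 0.097, 1.564, 0, 1.353], TCP at [257.634, 541.907, 213.331] pointing down, gripper open.
Joint ranges: [-2.99, 2.99], [-0.84, 1.86], [-1.1, 1.16], [-1.84, 2.11], [-1.51, 1.56], [-3.14, 3.14]. Speed limits (rad/s): [2.22, 2.22, 2.57, 3.14, 3.14, 3.14].

### API

Orientations are given as a unit quaternion [x, y, z, w].
In Python, from cell import ctrl, eoat, planner, eyes gives the robot as it stands. Calls block until the motion is done:
- ctrl.movep(position, orientation): joint-space move of the TCP to a pose.
- ctrl.line_to(position, attitude=None, feed=150, max_force=None): straight line of the TCP; attitude=None keeps the orientation; feed is the mean speed in mm/s. With max_force (N) it stops when the force on the tool has changed by that much, and returns True; else False.
- ctrl.move_j(angles): joint-space move.
- eoat.open_jaws() and eoat.close_gripper(): open the fingers fully, or close them until they stop; the grip force is fixed at half the most.
- ctrl.dwell(seconds).
- planner.solve_ik(position, orientation): joint angles nearest the present ones, or None.
- ctrl.sense(): the state.
- eyes.capture(name): name is "side" or "top" or "wrist"; returns (picture, depth): 400x640x3 uint8, blue, green, red; 400x640 float32, mm along the optical axis (not along the pixel's ray), 0 where there is no reading.
- eyes.camera_info(name): a dict with "K" (3x3 intrinsics, pixels), "xyz" and "attitude" of the camera in the world. Camera axes: x right, y down, z forward; pixel columns grow to the right and rows downward; lengths in mm; the calibration is good to about 2 mm. The wrist camera is an equidistant fisheye: a pixel r from the principal point sees the ray r / f radians off the axis. A picture is of the moment at which its call begins: read the wrist's pose just before it. camera_info takes no time and is no camera call; for the wrist camera it gives the pose at the moment of the call.
A pose or a line that the arm cannot do raises ctrl.MotionError and nothing moves.
- ctrl.job_done(): hands the job in, once; it reports no verdict.
The state is a dict: "t": time; "joint_pos": joint angles; "joint_velocities": joint speeds; "joint_torque": joint torques, N m; "eef_pos": TCP position; "orientation": TCP orientation; "wrist_force": force on the tool from outside, world axes, zero at the start; "ft_torque": the same for the moment, N m; "grip_width": finger opening in mm.
Only numpy, scipy, OpenCV 4.12 (cv2) and the standard library are available. Lean on these libraries where they do the work, as an engineer would, in place of code of your own. Each camera call takes 0.05 s, during which the arm holds its last target.

## Working session

There is one attempt and no reset: what is moved stays moved. The work goes in short steps, each a Python script; the robot and the scene stay as the last script left them, time stands still between calls to the robot, and variables do not carry over. Pictures are saved under pics/ and viewed, and the job is handed in when it is done.

```bash
mkdir -p pics; ls; python3 - <<'E'
from cell import ctrl, eoat, planner, eyes
import cv2,numpy as np
for n in ("top","side"):
    p,d=eyes.capture(n); cv2.imwrite(f"pics/{n}0.png",p); np.save(f"{n}0.npy",d); cv2.imwrite(f"{n}0raw.png",p)
    print(n,eyes.camera_info(n))
print(ctrl.sense())
E
```

```text
pics
top {'K': array([[389.14135407,   0.        , 317.17843165],
       [  0.        , 389.14135407, 199.11735885],
       [  0.        ,   0.        ,   1.        ]]), 'xyz': array([ 487.94912307,  -65.64462549, 1092.19073265]), 'attitude': array([ 0.70564046, -0.70494388,  0.04382466, -0.05661327])}
side {'K': array([[367.75690013,   0.        , 314.46526232],
       [  0.        , 367.75690013, 204.65324562],
       [  0.        ,   0.        ,   1.        ]]), 'xyz': array([ 423.70559021, -631.02951328,  784.46128957]), 'attitude': array([ 0.92524068, -0.14046774,  0.0590937 , -0.34742831])}
{'t': 0.1, 'joint_pos': array([ 9.09278328e-01,  1.04607746e-01,  9.65783866e-02,  1.56392232e+00,
       -3.47302127e-05,  1.35308898e+00]), 'joint_velocities': array([-0.00031279,  0.00088286,  0.0016425 ,  0.00208812,  0.00010002,
        0.00103985]), 'joint_torque': array([ 6.06266767e-03, -5.58205175e+01,  5.04722679e+01,  1.30601873e-02,
       -2.93491712e-04,  1.22032279e-05]), 'eef_pos': array([257.43705437, 541.61478992, 212.63600467]), 'orientation': array([ 2.20088584e-01,  9.75479719e-01, -5.30137610e-04, -2.30137934e-04]), 'wrist_force': array([0.30845925, 0.27217538, 0.09039643]), 'ft_torque': array([-0.03131941, -0.05132411,  0.02600161]), 'grip_width': 85.37654489778551}
```

View pics/top0.png

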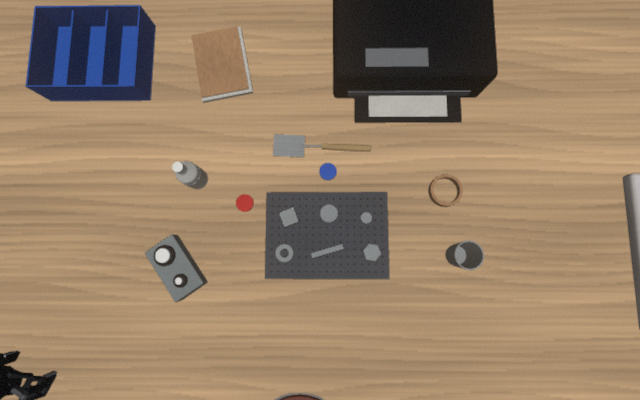

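View pics/side0.png

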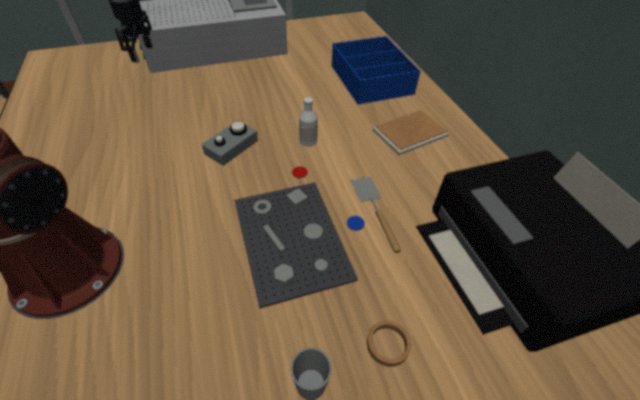

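Top view: the plain steel round pieces are at (329,213), the larger, and (366,217), the smaller. The ring is at (284,253), the hexagon at (372,253), the square at (289,217) and the bar at (327,251). Coloured decoys, blue at (328,172) and red at (245,203), lie off the pallet. The button box shows its wide cap at (163,255) and its narrow cap at (180,281). Next I'll measure these and enlarge a crop.

```bash
cat > h.py <<'E'
import numpy as np,cv2
from scipy.spatial.transform import Rotation as R
def pix2plane(ci,u,v,z):
    K=np.array(ci['K']);ray=R.from_quat(ci['attitude']).apply(np.linalg.inv(K)@[u,v,1.]);c=np.array(ci['xyz'])
    return c+ray*(z-c[2])/ray[2]
def pix2d(ci,u,v,d):
    return np.array(ci['xyz'])+R.from_quat(ci['attitude']).apply(np.linalg.inv(ci['K'])@[u,v,1.]*d)
E
python3 - <<'E'
from cell import eyes
from h import *
ci=eyes.camera_info("top");cs=eyes.camera_info("side")
p=cv2.imread("top0raw.png");d=np.load("top0.npy")
g=p.min(axis=2)
def blobs(u,v,r,th):
    sub=(g[v-r:v+r+1,u-r:u+r+1]>th).astype(np.uint8)
    n,l,s,c=cv2.connectedComponentsWithStats(sub)
    k=l[r,r] or 1+np.argmax(s[1:,4])
    return c[k]+[u-r,v-r],s[k]
for n,u,v,r,th,z in [("disc",329,213,14,85,18),("small",366,217,12,85,18),("ring",284,253,14,85,18),("hex",372,253,14,85,44),("sq",289,217,14,85,44),("wide",163,255,12,140,67),("narrow",180,281,9,140,67)]:
    c,s=blobs(u,v,r,th)
    q=pix2plane(ci,*c,z); dm=d[int(c[1]),int(c[0])]
    print(n,c.round(1),s,"plane",q.round(1),"depth",pix2d(ci,*c,dm).round(1))
crop=cv2.resize(p[185:285,260:395],None,fx=5.5,fy=5.5,interpolation=cv2.INTER_CUBIC);cv2.imwrite("pics/crop1.png",crop)
crop=cv2.resize(p[225:310,135:220],None,fx=6,fy=6,interpolation=cv2.INTER_CUBIC);cv2.imwrite("pics/crop2.png",crop)
s=cv2.imread("side0raw.png");ds=np.load("side0.npy")
for n,u,v,z in [("disc",313.5,231,18),("hex",284,272,44),("wide",238,128,67),("narrow",220,140,67)]:
    print(n,pix2plane(cs,u,v,z).round(1),pix2d(cs,u,v,ds[int(v),int(u)]).round(1))
cv2.imwrite("pics/crop3.png",np.vstack([cv2.resize(s[185:305,230:360],None,fx=4,fy=4,interpolation=cv2.INTER_CUBIC)]))
E
```

```text
disc [328.5 212.9] [  5   5  18  19 273] plane [603.  -77.4  18. ] depth [603.  -77.4  18.6]
small [365.8 217.2] [  6   6  12  13 117] plane [ 591.1 -180.5   18. ] depth [ 590.8 -180.3   20.7]
ring [283.7 252.6] [  5   4  19  20 234] plane [493.7  45.4  18. ] depth [493.8  46.   12. ]
hex [371.6 252. ] [  5   4  18  18 245] plane [ 495.8 -191.7   44. ] depth [ 495.7 -191.5   45.8]
sq [288.2 216.6] [  4   4  20  20 259] plane [590.2  32.   44. ] depth [589.8  31.6  48.4]
wide [162.1 255.2] [  4   5  15  15 171] plane [485.9 360.2  67. ] depth [485.9 359.2  69.5]
narrow [178.  280.7] [ 4  6  7  7 40] plane [420.5 314.7  67. ] depth [420.6 314.5  67.4]
disc [604.8 -78.8  18. ] [604.4 -80.1  19.8]
hex [ 498.2 -190.5   44. ] [ 498.1 -191.3   45.2]
wide [486.9 345.   67. ] [486.9 345.6  66.5]
narrow [424.3 301.4  67. ] [424.3 306.1  63.4]
```

View pics/crop1.png

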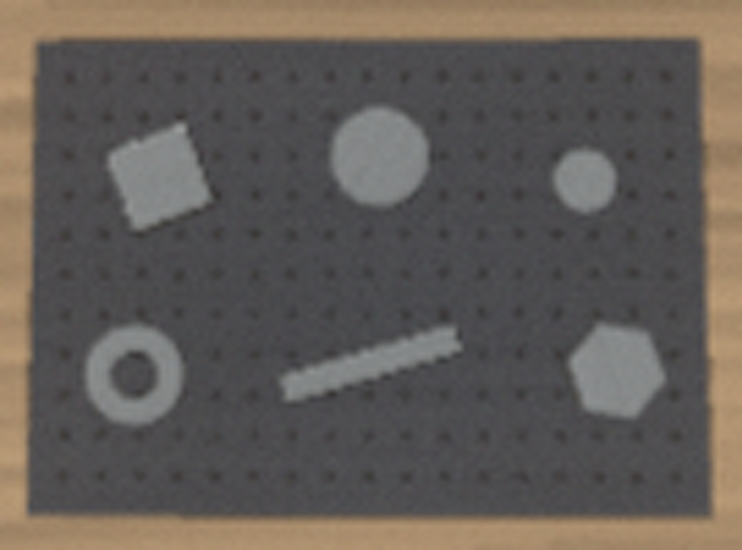

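View pics/crop2.png

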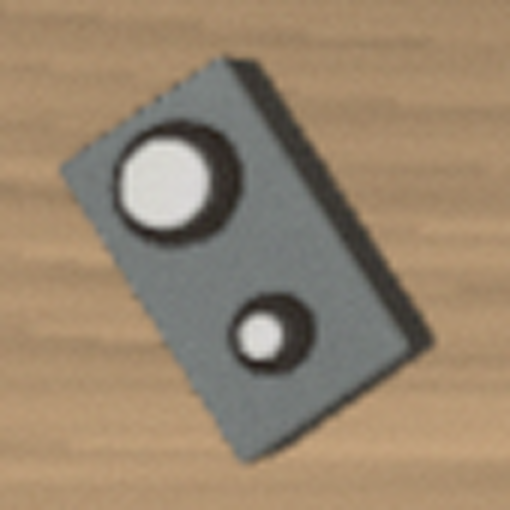

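View pics/crop3.png

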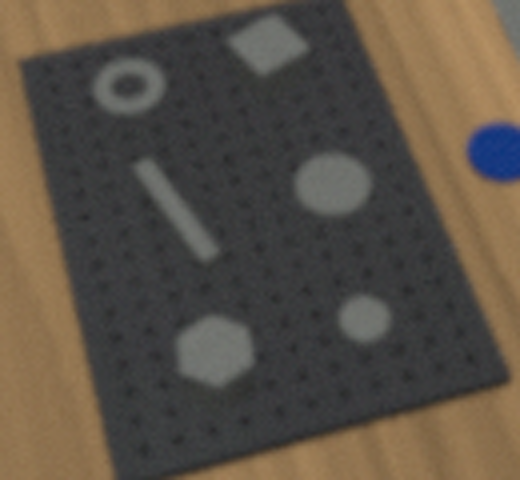

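In the crops, the large plain disc at (329,213) is solid, measures about 51 mm, and is bigger than the small disc at (366,217). The hexagon at (372,253) has six clear sides, unlike the square at (289,217). The cap spacing comes out at 79.7 mm against the expected 80. My hand-picked side-view pixel for the wide cap was 15 mm off, so I'll re-measure it as a blob. After that I'll close the gripper and move above the disc.

```bash
python3 - <<'E'
from cell import eyes,ctrl,eoat,planner
from h import *
cs=eyes.camera_info("side")
s=cv2.imread("side0raw.png")
g=s.min(axis=2)
sub=(g[115:160,200:262]>135).astype(np.uint8)
n,l,st,c=cv2.connectedComponentsWithStats(sub)
for k in range(1,n):
    if st[k,4]>15: q=c[k]+[200,115]; print(q.round(1),st[k],pix2plane(cs,*q,67).round(1))
cv2.imwrite("pics/crop4.png",cv2.resize(s[110:170,195:265],None,fx=7,fy=7,interpolation=cv2.INTER_CUBIC))
eoat.close_gripper()
for yaw in (90,60,30,0,-30):
    q=(R.from_euler('z',yaw,degrees=True)*R.from_quat([1,0,0,0])).as_quat()
    print(yaw,q.round(3),[None if (a:=planner.solve_ik(p,q)) is None else np.round(a,2) for p in ([603.5,-78,200],[497,-191,200],[486,359,150])])
S=ctrl.sense();print(S['t'],S['grip_width'],S['eef_pos'])
E
```

```text
[237.2 125. ] [32  7 11  7 62] [487.2 361.1  67. ]
90 [0.707 0.707 0.    0.   ] [array([-0.34,  0.13,  0.1 ,  1.54,  0.  ,  1.23]), array([-0.61, -0.1 , -0.14,  1.54,  0.  ,  0.96]), array([ 0.42,  0.11, -0.01,  1.45,  0.  ,  1.99])]
60 [0.866 0.5   0.    0.   ] [array([-0.34,  0.13,  0.1 ,  1.54,  0.  ,  1.75]), array([-0.61, -0.1 , -0.14,  1.54,  0.  ,  1.48]), array([ 0.42,  0.11, -0.01,  1.45,  0.  ,  2.51])]
30 [0.966 0.259 0.    0.   ] [array([-0.34,  0.13,  0.1 ,  1.54,  0.  ,  2.27]), array([-0.61, -0.1 , -0.14,  1.54,  0.  ,  2.01]), array([ 0.42,  0.11, -0.01,  1.45,  0.  ,  3.04])]
0 [1. 0. 0. 0.] [array([-0.34,  0.13,  0.1 ,  1.54,  0.  ,  2.8 ]), array([-0.61, -0.1 , -0.14,  1.54,  0.  ,  2.53]), array([ 0.42,  0.11, -0.01,  1.45,  0.  , -2.72])]
-30 [ 0.966 -0.259  0.     0.   ] [array([-0.34,  0.13,  0.1 ,  1.54,  0.  , -2.96]), array([-0.61, -0.1 , -0.14,  1.54,  0.  ,  3.05]), array([ 0.42,  0.11, -0.01,  1.45,  0.  , -2.2 ])]
0.8667 0.2700140582687123 [257.63359403 541.90138592 213.32586813]
```

View pics/crop4.png

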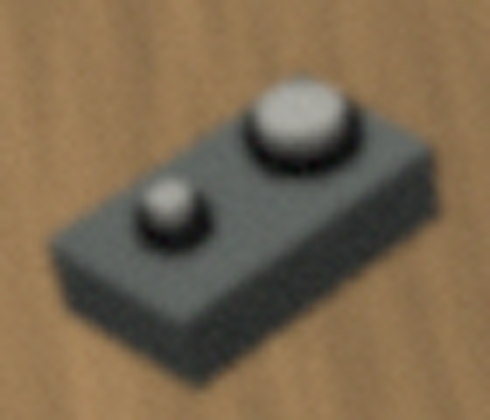

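The crop shows the wide cap far right at side pixel (237,125), and both cameras put it at about (486.5, 360.5). Now pointing at the disc.

```bash
python3 - <<'E'
from cell import eyes,ctrl
from h import *
q=[0.70710678,0.70710678,0,0]
ctrl.movep([603.7,-78,220],q)
ctrl.line_to([603.7,-78,62],feed=120)
ctrl.dwell(0.3)
p,d=eyes.capture("side");cv2.imwrite("pics/side1.png",cv2.resize(p[140:310,200:400],None,fx=4,fy=3.5,interpolation=cv2.INTER_CUBIC))
cw=eyes.camera_info("wrist");p,d=eyes.capture("wrist");cv2.imwrite("pics/wrist1.png",p);print(cw)
S=ctrl.sense();print(S['t'],S['eef_pos'],S['orientation'],S['wrist_force'])
E
```

```text
{'K': array([[309.70691629,   0.        , 324.8282697 ],
       [  0.        , 309.70691629, 199.81253801],
       [  0.        ,   0.        ,   1.        ]]), 'xyz': array([603.86494147,   3.61406904, 223.3797635 ]), 'attitude': array([9.87132479e-01, 5.38726141e-04, 6.76998283e-04, 1.59902220e-01])}
5.25 [603.78629496 -78.0046132   62.12048307] [7.07108501e-01 7.07105054e-01 6.91956559e-05 7.71206270e-05] [-0.22239554  0.20964731  0.13990101]
```

View pics/side1.png

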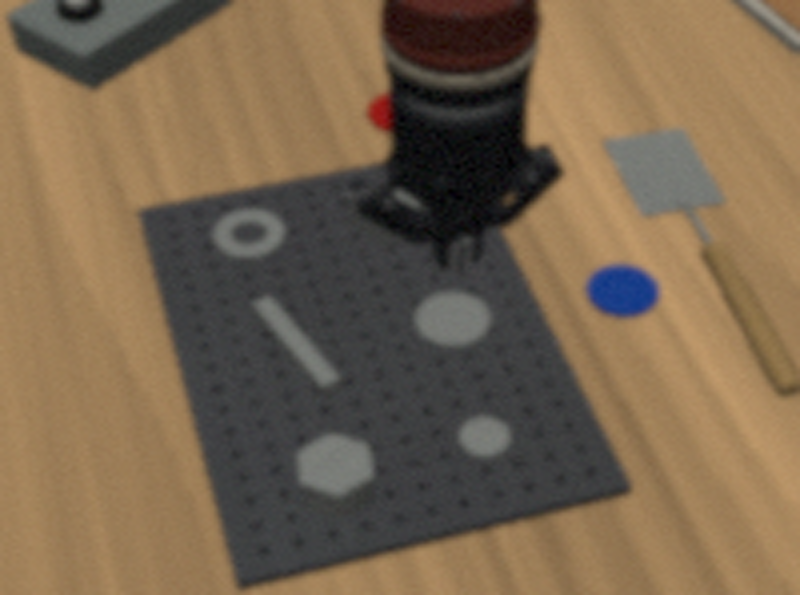

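View pics/wrist1.png

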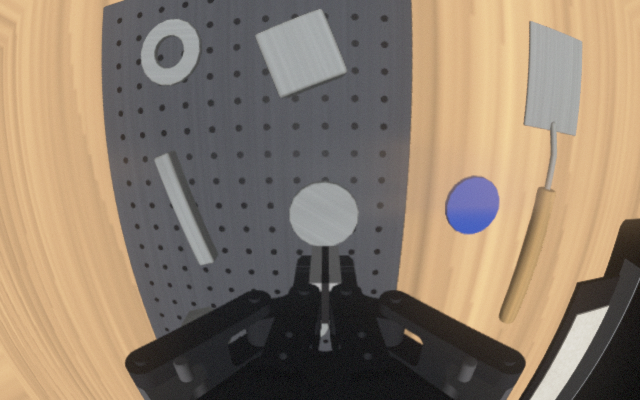

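The side view shows the fingertips at about (314,216), above and in line with the disc at (313.5,231). The wrist view shows the disc at (324,214), directly ahead of the tips. I'll check both numerically.

```bash
python3 - <<'E'
from cell import eyes,ctrl
from h import *
cs=eyes.camera_info("side");cw=eyes.camera_info("wrist")
def proj(P):
    c=R.from_quat(cs['attitude']).inv().apply(np.array(P)-cs['xyz']);return (np.array(cs['K'])@(c/c[2]))[:2]
for z in (18,25,30,35,40,45,50): print(z,proj([603.7,-78,z]).round(1))
def wr(u,v,z):
    K=cw['K'];x=np.array([u-K[0,2],v-K[1,2]]);r=np.hypot(*x);t=r/K[0,0]
    ray=R.from_quat(cw['attitude']).apply(np.r_[x/r*np.sin(t),np.cos(t)]);c=np.array(cw['xyz']);return c+ray*(z-c[2])/ray[2]
print("disc wrist",wr(324,214,18).round(1),wr(290,214,18).round(1),wr(358,214,18).round(1),wr(324,182,18).round(1),wr(324,247,18).round(1))
ctrl.dwell(1.2);S=ctrl.sense();print(S['t'],S['eef_pos'],S['wrist_force'])
E
```

```text
18 [313.  230.9]
25 [313.  229.2]
30 [313.  228.1]
35 [313.1 226.9]
40 [313.1 225.7]
45 [313.1 224.5]
50 [313.1 223.2]
disc wrist [603.6 -75.3  18. ] [579.3 -75.4  18. ] [627.8 -75.3  18. ] [603.6 -51.8  18. ] [ 603.6 -101.6   18. ]
6.45 [603.71268729 -78.00323299  61.99431204] [-0.67246954 -0.380002   -0.8273794 ]
```

```bash
python3 - <<'E'
from cell import eyes,ctrl
from h import *
cs=eyes.camera_info("side");p,d=eyes.capture("side")
cv2.imwrite("pics/side2.png",cv2.convertScaleAbs(cv2.resize(p[190:250,280:345],None,fx=9,fy=9,interpolation=cv2.INTER_CUBIC),alpha=2.5))
for v in range(204,234,2): print(v,[tuple(pix2d(cs,u,v,d[v,u]).round(0).astype(int)) for u in (309,311,313,315,317)])
cw=eyes.camera_info("wrist")
for z in (30,40,50,60,70,80):
    c=R.from_quat(cw['attitude']).inv().apply(np.array([603.7,-78,z])-cw['xyz']);r=np.hypot(c[0],c[1]);t=np.arctan2(r,c[2]);K=cw['K']
    print(z,(K[:2,2]+K[0,0]*t*c[:2]/r).round(1))
E
```

```text
204 [(np.int64(589), np.int64(-90), np.int64(142)), (np.int64(594), np.int64(-90), np.int64(140)), (np.int64(599), np.int64(-88), np.int64(137)), (np.int64(607), np.int64(-82), np.int64(127)), (np.int64(609), np.int64(-89), np.int64(134))]
206 [(np.int64(591), np.int64(-84), np.int64(128)), (np.int64(594), np.int64(-90), np.int64(133)), (np.int64(600), np.int64(-88), np.int64(129)), (np.int64(606), np.int64(-84), np.int64(123)), (np.int64(609), np.int64(-89), np.int64(127))]
208 [(np.int64(591), np.int64(-83), np.int64(119)), (np.int64(594), np.int64(-90), np.int64(126)), (np.int64(599), np.int64(-91), np.int64(126)), (np.int64(605), np.int64(-87), np.int64(119)), (np.int64(610), np.int64(-88), np.int64(118))]
210 [(np.int64(592), np.int64(-81), np.int64(110)), (np.int64(596), np.int64(-84), np.int64(111)), (np.int64(599), np.int64(-91), np.int64(118)), (np.int64(605), np.int64(-87), np.int64(111)), (np.int64(610), np.int64(-87), np.int64(110))]
212 [(np.int64(591), np.int64(-85), np.int64(107)), (np.int64(596), np.int64(-84), np.int64(104)), (np.int64(600), np.int64(-86), np.int64(1
[... 1851 characters left out ...]
(606), np.int64(-71), np.int64(20)), (np.int64(612), np.int64(-70), np.int64(18)), (np.int64(616), np.int64(-73), np.int64(19))]
230 [(np.int64(595), np.int64(-72), np.int64(18)), (np.int64(600), np.int64(-74), np.int64(18)), (np.int64(604), np.int64(-76), np.int64(19)), (np.int64(610), np.int64(-76), np.int64(16)), (np.int64(614), np.int64(-79), np.int64(19))]
232 [(np.int64(592), np.int64(-80), np.int64(20)), (np.int64(598), np.int64(-80), np.int64(18)), (np.int64(602), np.int64(-82), np.int64(19)), (np.int64(607), np.int64(-84), np.int64(19)), (np.int64(613), np.int64(-84), np.int64(17))]
30 [324.3 224.2]
40 [324.3 230.2]
50 [324.2 236.8]
60 [324.2 244. ]
70 [324.2 252. ]
80 [324.2 260.8]
```

View pics/side2.png

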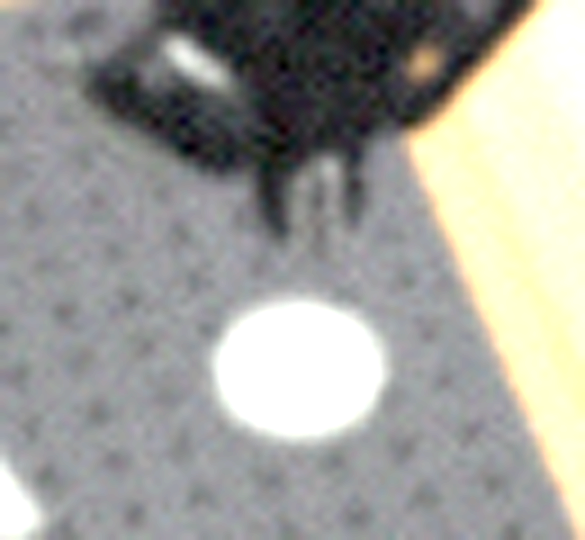

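The fingertips read at z≈84, not the expected 40. Before relying on this height I'll cross-check with the wrist depth, and with the start picture when the jaws were open.

```bash
python3 - <<'E'
from cell import eyes,ctrl
from h import *
cw=eyes.camera_info("wrist");p,d=eyes.capture("wrist");K=cw['K']
def w(u,v):
    x=np.array([u-K[0,2],v-K[1,2]]);r=np.hypot(*x);t=r/K[0,0]
    ray=np.r_[x/r*np.sin(t),np.cos(t)];return R.from_quat(cw['attitude']).apply(ray/ray[2]*d[v,u])+cw['xyz']
for v in range(210,330,6): print(v,[str(w(u,v).round(0).astype(int)) for u in (305,313,320,325,330,337,345)])
cs=eyes.camera_info("side");ds=np.load("side0.npy")
print("start open")
for v in range(40,64,3): print(v,[str(pix2d(cs,u,v,ds[v,u]).round(0).astype(int)) for u in (122,126,130,134,138,142,146,150)])
S=ctrl.sense();print(S['t'],S['eef_pos'],S['grip_width'])
E
```

```text
210 ['[590 -72  18]', '[596 -72  18]', '[601 -71  20]', '[604 -72  18]', '[608 -72  18]', '[613 -72  18]', '[618 -72  19]']
216 ['[590 -77  18]', '[596 -76  19]', '[601 -77  18]', '[604 -77  18]', '[608 -77  18]', '[613 -77  18]', '[618 -76  19]']
222 ['[590 -82  17]', '[596 -82  17]', '[601 -81  18]', '[604 -81  19]', '[608 -81  19]', '[613 -81  19]', '[618 -81  19]']
228 ['[590 -86  19]', '[596 -86  19]', '[601 -86  19]', '[604 -86  18]', '[608 -86  19]', '[613 -86  19]', '[619 -86  18]']
234 ['[590 -91  18]', '[596 -91  19]', '[601 -91  18]', '[604 -91  18]', '[608 -91  18]', '[613 -90  19]', '[619 -91  18]']
240 ['[590 -95  19]', '[595 -95  19]', '[601 -95  19]', '[604 -95  20]', '[608 -95  19]', '[613 -95  19]', '[619 -98  13]']
246 ['[ 589 -103   13]', '[598 -66  85]', '[602 -67  84]', '[604 -66  85]', '[607 -66  86]', '[610 -67  84]', '[ 619 -104   12]']
252 ['[ 589 -109   13]', '[598 -66  92]', '[602 -67  92]', '[604 -67  91]', '[606 -67  91]', '[610 -66  92]', '[ 620 -109   12]']
258 ['[594 -71  90]', '[599 -67  98]', '[602 -67  97]', '[604 -67  97]', '[606 -66  98]', '[610 
[... 1952 characters left out ...]
 901 100]', '[241 907  95]']
52 ['[  98 1121    1]', '[ 114 1118    0]', '[235 493 279]', '[245 496 276]', '[ 165 1103    1]', '[ 182 1096    1]', '[222 908  85]', '[238 900  86]']
55 ['[  98 1094    0]', '[ 115 1090    0]', '[232 496 269]', '[243 487 272]', '[ 164 1076    0]', '[ 182 1062    4]', '[219 903  75]', '[234 899  75]']
58 ['[ 100 1063    2]', '[ 115 1062    0]', '[229 493 262]', '[240 489 263]', '[250 495 258]', '[ 182 1037    2]', '[216 901  64]', '[230 905  61]']
61 ['[ 101 1034    2]', '[ 116 1031    2]', '[ 133 1027    1]', '[237 493 252]', '[247 496 249]', '[ 181 1015    0]', '[211 912  47]', '[227 902  50]']
6.55 [603.71327421 -77.99117756  61.99848501] -0.11007436747018334
```

Two independent cameras agree: shut fingertips are at z≈84 while the reported TCP is at z=62. The tips really stand about 22 mm behind the reported TCP, not 22 mm ahead, so the configured tool is about 44 mm too long. Sideways the pads are right, centred at (604,-77.5). I'm currently too high, so I'll go down to TCP z=25, which puts the tips about 29 mm above the disc. That height meets the window with either tool length.

```bash
cat >> h.py <<'E'
def wpt(cw,d,u,v):
    K=cw['K'];x=np.array([u-K[0,2],v-K[1,2]]);r=np.hypot(*x);t=r/K[0,0]
    ray=np.r_[x/r*np.sin(t),np.cos(t)];return R.from_quat(cw['attitude']).apply(ray/ray[2]*d[v,u])+cw['xyz']
E
python3 - <<'E'
from cell import eyes,ctrl
from h import *
print(ctrl.line_to([603.7,-77.5,40],feed=60,max_force=5))
def chk():
    cw=eyes.camera_info("wrist");p,d=eyes.capture("wrist")
    P=np.array([wpt(cw,d,u,v) for v in range(236,262) for u in (318,330)]);m=P[:,2]>25
    print("tip z",P[m,2].min(), "tcp",ctrl.sense()['eef_pos']);return p
chk()
print(ctrl.line_to([603.7,-77.5,25],feed=40,max_force=5))
p=chk();cv2.imwrite("pics/wrist2.png",p)
ctrl.dwell(1.4)
S=ctrl.sense();print(S['t'],S['eef_pos'],S['wrist_force'])
p,d=eyes.capture("side");cv2.imwrite("pics/side3.png",cv2.convertScaleAbs(cv2.resize(p[190:250,280:345],None,fx=9,fy=9,interpolation=cv2.INTER_CUBIC),alpha=2))
E
```

```text
False
tip z 61.35278689540064 tcp [603.69322626 -77.49708908  39.99087389]
False
tip z 47.04394263941376 tcp [603.70370937 -77.49734126  25.00981662]
9.0917 [603.71398498 -77.51825364  25.03408945] [0.5601825  0.20241035 0.44143524]
```

View pics/side3.png

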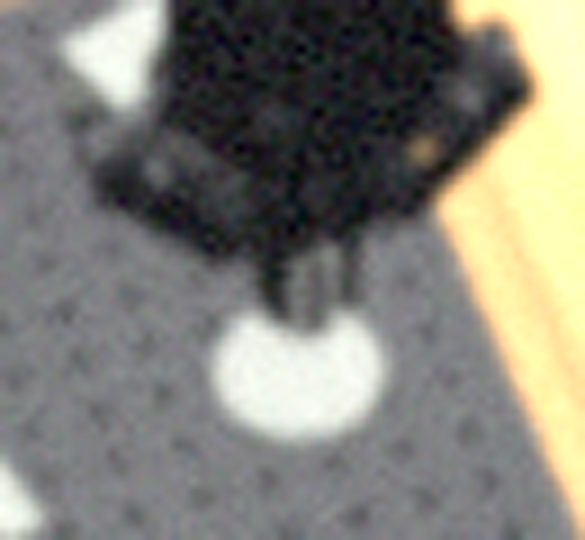

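The tips now sit at z≈47, 29 mm above the disc top, aligned with it and with no contact. They have held there for over a second. Next the hex block, with the same clearance.

```bash
python3 - <<'E'
from cell import eyes,ctrl
from h import *
ctrl.line_to([603.7,-77.5,130],feed=150)
ctrl.line_to([496.8,-191.2,130],feed=150)
ctrl.dwell(.2)
cw=eyes.camera_info("wrist");p,d=eyes.capture("wrist");cv2.imwrite("pics/wrist3.png",p)
P=[]
for v in range(150,260):
    for u in range(270,385):
        if d[v,u]>0: P.append(wpt(cw,d,u,v))
P=np.array(P);m=(P[:,2]>36)&(P[:,2]<52)&(np.hypot(P[:,0]-497,P[:,1]+191)<40);Q=P[m]
print(m.sum(),Q.min(0).round(1),Q.max(0).round(1),Q.mean(0).round(1),ctrl.sense()['t'])
E
```

```text
2130 [ 473.9 -213.8   36. ] [ 518.5 -167.    46.6] [ 496.3 -189.2   44.3] 11.4333
```

View pics/wrist3.png

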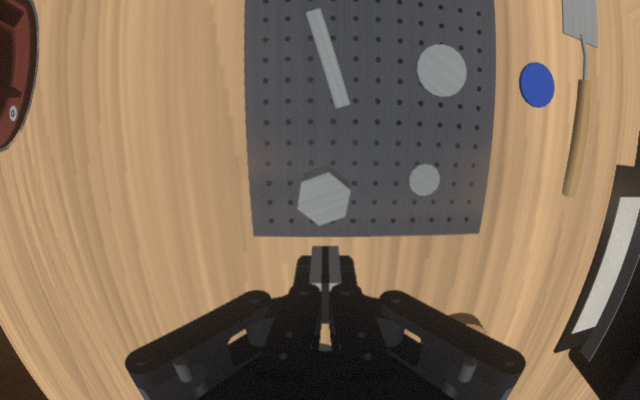

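The wrist view shows the hexagon at (324,199), straight ahead of the tips. It measures centre (496.4,-190), top z=44.3, and about 46 mm across.

```bash
python3 - <<'E'
from cell import eyes,ctrl
from h import *
ctrl.line_to([496.5,-190.4,75],feed=100,max_force=5)
print(ctrl.line_to([496.5,-190.4,51],feed=40,max_force=5))
ctrl.dwell(1.5)
cw=eyes.camera_info("wrist");p,d=eyes.capture("wrist")
P=np.array([wpt(cw,d,u,v) for v in range(236,262) for u in (318,330)]);m=P[:,2]>55
S=ctrl.sense();print("tip",P[m,2].min(),S['t'],S['eef_pos'],S['wrist_force'])
p,d=eyes.capture("side");cv2.imwrite("pics/side4.png",cv2.convertScaleAbs(cv2.resize(p[210:300,240:345],None,fx=6,fy=6,interpolation=cv2.INTER_CUBIC),alpha=2))
E
```

```text
False
tip 73.62444554822028 14.4333 [ 496.49977123 -190.39323003   50.9917034 ] [-0.04438956 -0.49117814  0.62430784]
```

View pics/side4.png

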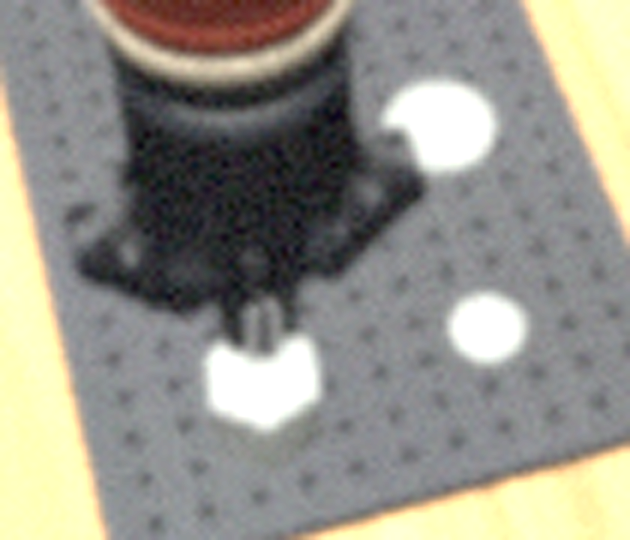

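The tips are 29 mm above the hex, centred, and have held 1.5 s. Now the wide button. With the true tool length contact should come at TCP z≈45, and I'll press with force limits.

```bash
python3 - <<'E'
from cell import eyes,ctrl
from h import *
ctrl.line_to([496.5,-190.4,190],feed=150)
q=(R.from_euler('z',45,degrees=True)*R.from_quat([1,0,0,0])).as_quat()
ctrl.movep([486.5,360.5,190],q)
ctrl.line_to([486.5,360.5,75],feed=120,max_force=8)
ctrl.dwell(.2)
cw=eyes.camera_info("wrist");p,d=eyes.capture("wrist");cv2.imwrite("pics/wrist4.png",p)
for (u,v) in [(325,190),(325,205),(325,220)]: print(u,v,wpt(cw,d,u,v).round(1),p[v,u])
pp=[wpt(cw,d,u,v) for v in range(120,262) for u in range(240,420) if d[v,u]>0 and p[v,u].min()>150]
pp=np.array(pp);m=(abs(pp[:,2]-67)<6)&(np.hypot(pp[:,0]-486.5,pp[:,1]-360.5)<30);print(m.sum(),pp[m].min(0).round(1),pp[m].max(0).round(1))
S=ctrl.sense();print(S['t'],S['eef_pos'],S['wrist_force'],S['joint_pos'].round(2))
E
```

```text
325 190 [506.8 380.5  56.7] [38 41 44]
325 205 [501.2 374.8  61.3] [88 91 93]
325 220 [495.9 369.5  66.9] [180 184 186]
2072 [468.4 343.7  65.3] [505.5 380.3  69.5]
18.9 [486.84128147 360.66067153  75.59552109] [-0.84802192 -0.16912615 -0.24250881] [ 0.42  0.14 -0.11  1.32 -0.    2.78]
```

View pics/wrist4.png

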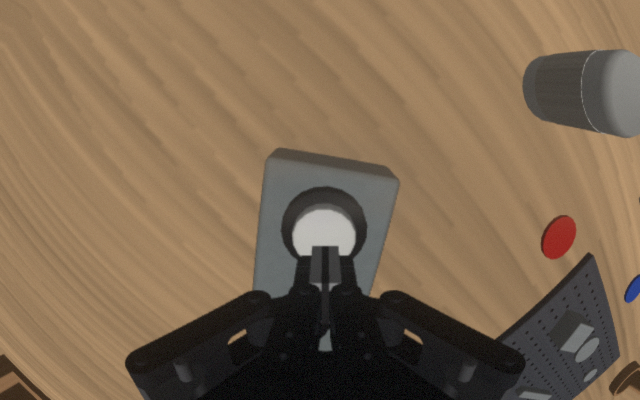

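The wide cap at (324,232) has its centre at about (487,361.5), top z=67, under the tips. Pressing.

```bash
python3 - <<'E'
from cell import eyes,ctrl
from h import *
ctrl.line_to([487,361.3,49],feed=60,max_force=6)
S=ctrl.sense();print(S['t'],S['eef_pos'],S['wrist_force'].round(1))
z=49
while z>34:
    z-=1
    hit=ctrl.line_to([487,361.3,z],feed=15,max_force=14)
    S=ctrl.sense();print(z,hit,round(S['t'],2),S['eef_pos'][2].round(1),S['wrist_force'].round(1))
    if hit or S['wrist_force'][2]>12: break
ctrl.dwell(.2)
S=ctrl.sense();print(S['t'],S['eef_pos'],S['wrist_force'].round(1))
E
```

```text
19.4833 [486.64752562 361.15819574  48.82386321] [-0.7  0.   1.5]
48 False 19.73 48.2 [-2.  -0.6  2.3]
47 False 19.98 47.2 [0.4 0.7 2.3]
46 False 20.23 46.1 [-0.8 -0.5  2.9]
45 False 20.48 45.1 [0.7 0.3 3. ]
44 False 20.73 44.1 [0.7 1.3 3.5]
43 False 20.98 43.1 [0.3 0.6 4. ]
42 False 21.23 43.0 [-2.2 -0.7 11.1]
41 False 21.48 42.8 [-5.4 -2.5 17.7]
21.6833 [487.30369609 361.46357504  42.86015391] [-5.2 -1.8 18.4]
```

The force rose gently over about 6 mm (TCP z 49 to 43) and then hit a hard stop at 18 N, so the button is fully down. Releasing and moving clear.

```bash
python3 - <<'E'
from cell import eyes,ctrl
from h import *
ctrl.line_to([487,361.3,60],feed=40)
ctrl.line_to([487,361.3,190],feed=150)
ctrl.movep([257.6,541.9,213.3],[0.22,0.9755,0,0])
ctrl.dwell(.3)
S=ctrl.sense();print(S['t'],S['eef_pos'],S['wrist_force'].round(1))
ci=eyes.camera_info("top");p,d=eyes.capture("top");cv2.imwrite("pics/top5.png",p)
p0=cv2.imread("top0raw.png");d0=np.load("top0.npy")
df=cv2.absdiff(p,p0).max(2);df[330:,:80]=0
print("diff>40 px:",[(int(x),int(y)) for y,x in np.argwhere(df>40)][:20])
for u,v in((162,255),(178,281)):
    print(pix2d(ci,u,v,np.median(d[v-2:v+3,u-2:u+3])).round(1),pix2d(ci,u,v,np.median(d0[v-2:v+3,u-2:u+3])).round(1))
E
```

```text
24.9083 [258.09857594 541.65261565 213.19630944] [-0.1  0.  -0.1]
diff>40 px: []
[486.5 360.3  67.3] [486.5 359.8  68.5]
[419.8 314.   68.7] [419.7 314.4  67.4]
```

View pics/top5.png

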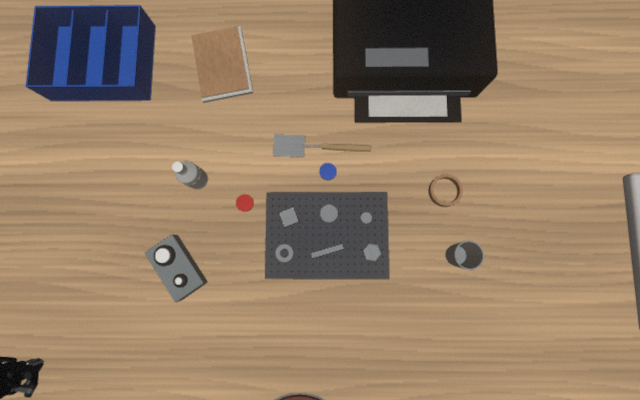

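The scene matches the start picture: the pieces on the pallet are unmoved, both caps are up at (162,255) and (178,281), and the arm is clear.

```bash
python3 -c "
from cell import ctrl
ctrl.job_done()"
```

```text
the job is handed in; nothing more can be done
```

I pointed at the large disc and then the hexagonal block, pressed the wide button fully, moved clear and handed the job in at about 25 s. The hand-in gives no verdict.

- **Pointing:** with the gripper shut and straight down, the fingertips stayed about 29 mm above each top for over 1 s. Sideways they were within about 2 mm of my measured centres, and I saw no contact forces.
- **Button:** the wide button moved about 6 mm and then hit a hard stop at about 18 N, and it came back up on release.
- **Last checks:** the final top picture shows no change from the start anywhere outside the arm. Both caps read about 67–69 mm high, so they are up. The wrist force is about 0.
- **What disagreed:** the side and wrist cameras both showed the shut fingertips about 22 mm behind the reported TCP, not 22 mm ahead as stated. I therefore started too high over the disc and corrected it there. The final heights suit both tool lengths, which is why I stopped at 29 mm rather than a closer finger's breadth. The button met the tips about 4 mm sooner than the camera heights predicted, well within the margins.

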